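# Load the capacitor feeder and zero its piece counter with the stylus

### The arm

A 7-joint arm with a two-finger parallel gripper is mounted at the origin on the work surface. World frame = base frame: x ahead of the robot, y to its left, z up, the work surface at z = 0. Lengths are in mm, angles in degrees, forces in N, time in s.
With the tool pointing down it reaches from about 350 to 900 mm from the base axis. Payload 8.1 kg.
Tool frame: the origin (TCP) lies at the very end of the fingers, on their centre line; the grasp point (between the pads) lies 19 mm behind it (ctrl.grip_depth is the distance from the TCP to the grasp point, in mm); z points along the fingers, y is the line along which they close (so a half turn about z gives the same grasp; the last joint's range is limited). The gripper opens to 92 mm and grips with 3 to 60 N. Pads are 19 mm wide; open, the fingers measure 130 mm over their backs; the gripper's body (75 mm by 190 mm) begins 47 mm behind the grasp point.
Start: joints at [-76.18, 24.895, 1.432, 90.138, -0.665, 64.973, -4.303], TCP at [210.694, 588.43, 226.742] pointing down, gripper open.
Joint ranges: [-149.89, 149.89], [-25.12, 119.58], [-72.63, 75.52], [4.76, 147.25], [-75.54, 255.54], [6.69, 114.76], [-157.13, 157.13]. Speed limits (degrees/s): [127.2, 127.2, 172.46, 172.46, 180, 180, 180].

### API

Orientations are given as a 3x3 rotation matrix whose columns are the frame's x, y, z axes.
In Python, from rig import monitor, get_image, get_calibration, ctrl gives the robot as it stands.
- The arm moves only by the shell command python3 -m inch 'ROWS' [OPENING] [FORCE]. ROWS is JSON, a list of rows, each a list of 2 entries, a list of its own where there are three numbers: the shift along the tool's x, y, z in cm, then the turn about the tool's z in degrees. In form: [[[dx, dy, dz], turn], ...]. A call has 1 to 20 rows; each row is the pose to reach, as a shift and turn from the pose commanded when the call began, along the tool's axes at that moment; what a row does not reach only later rows make up. A row lasts 1/12 s, in which the tool goes at most 41.7 mm and 7.16 degrees, less where a joint would pass 70% of its speed; a pose out of reach is approached as far as the arm can. A call with a gripper value outside its range is refused whole. OPENING is the finger opening in cm, from 0 to 9.18, set as the call begins (- or left out, the last holds). The fingers move at their own pace and stop on an object; FORCE is the grip in N (left out, the last holds). Time passes only in rows, so rows that repeat a pose let the fingers close. It gives the time, the measured TCP pose, the force, the opening and the grip force at its end, in the units of the state.
- monitor.sense(): the state, without advancing time (a new reading comes with each control period).
- get_image(name): name is "side" or "top" or "wrist"; returns the picture (480x640x3 uint8, red, green, blue); there is no depth.
- get_calibration(name): a dict with "intrinsics" (3x3 intrinsics, pixels), "pose" (4x4, takes a point from camera to world coordinates); the wrist camera has in their place "hand_eye" (4x4, takes a point from camera to tool coordinates, whose origin is the TCP and whose axes are the flange's). Camera axes: x right, y down, z forward; pixel columns grow to the right and rows downward; lengths in mm; the calibration is good to about 2 mm. A picture is of the moment at which its call begins: read the wrist's pose just before it. get_calibration takes no time and is no camera call.
- ctrl.finish_job(): hands the job in; it is judged then, once.
The state is a dict: "t": time; "q": joint angles; "joint_velocities": joint speeds; "joint_efforts": joint torques, N m; "ee_pos": TCP position; "ee_rot": TCP orientation; "contact_force": force on the tool from outside, world axes, zero at the start; "torque": the same for the moment, N m; "grip_width": opening from 0.0 (shut) to 1.0 (fully open); "finger_force": force on a finger pad.
Only numpy, scipy, OpenCV 4.12 (cv2) and the standard library are available. Lean on these libraries where they do the work, as an engineer would, in place of code of your own. Each camera call takes 0.05 s, during which the arm holds its last target. There are 200 camera calls.

### The job

Slide the two loose capacitors along the deck of the feeder, upright and without lifting them, into single file in the lane between the guide rails, so that the first is against the stop and the second is against the first. Then zero the piece counter: take the stylus from its stand and with its tip press the button in the round recess fully down for about a second, without touching that button with the fingers or pressing the one in the square recess. Hang the stylus back upright by its collar in the fork of its stand, and leave the board, the reel and the screwdriver where they are.

Things in the scene. Friction and masses are not known exactly. Their poses are not given: they have to be found in the camera images.
- feeder: Flat grey deck fixed on the table, 8 mm thick. Origin on the table under the middle of the stop's front face; +x runs along the lane towards the stop, y across. The deck reaches from x = -275 to +30 mm and y = -115 to +115 mm; its open half, at -x, is towards the robot, the railed lane at the far half.
- lane_mouth (a point): Where the straight lane begins: on its centreline, on the deck's top, 110 mm before the stop; axes as the feeder's. The lane lies between two round steel rails, 54 mm apart inside, 12 mm thick, tops 14 mm above the deck. Robotward of this point the rails flare out, to y = -60 and +60 mm at 38 mm before it.
- lane_stop (a point): Middle of the front face of the aluminium stop at the lane's end, at the height of the deck's top (8 mm above the table); axes as the feeder's. The stop is 90 mm wide and 34 mm tall above the deck. A loaded lane has the capacitors' centres 25 and 75 mm before this point (x = -25 and -75 mm).
- capacitor_a: Large upright capacitor, a black cylinder 50 mm in diameter and 60 mm tall with an aluminium top and two small studs 6 mm high on it; about 0.16 kg. Origin at the centre of its underside, z up. It starts on the open half of the deck.
- capacitor_b: The second capacitor, the same as the first; either may go in first.
- counter: Grey piece counter, fixed on the table, 110 mm (x) x 130 mm (y) x 60 mm tall, with a dark display strip along its far (+x) part and two recesses in its flat top. Origin at the centre of its underside.
- zero_recess (a point): Centre of the mouth of the ROUND recess, 18 mm in diameter, in the counter's top (60 mm above the table; at x = -22, y = +30 mm in the counter's frame). The button's top lies 10 mm below this mouth.
- mode_recess (a point): Centre of the mouth of the SQUARE recess, 18 x 18 mm (at x = -22, y = -30 mm in the counter's frame). Its button is not to be pressed.
- zero_button (a joint): Black round spring button, 15 mm in diameter, in the round recess: 0 = up, 0.005 m = fully down (about 4.5 N); it springs back.
- mode_button (a joint): Black square spring button in the square recess: 0 = up, 0.005 m = fully down. Leave it alone.
- stand: Stylus stand, fixed on the table, 80 x 70 mm at the foot, with a horizontal aluminium fork at the top, open to -x (to the robot): two tines along x, 16 mm wide, 16 mm apart, tops 70 mm above the table. Origin on the table under the fork seat.
- fork_seat (a point): Point in the slot of the fork, midway between the tines, at the height of their tops (70 mm above the table); axes as the stand's. The slot runs from x = -25 mm (open) to x = +18 mm (closed).
- stylus: Upright stylus, 120 mm long, 70 g: steel shank 8 mm in diameter from 0 to 55 mm, round collar 32 mm in diameter from 55 to 60 mm, wooden handle 18 mm in diameter from 60 to 120 mm. Origin at the tip of the shank, z along it towards the handle. It hangs by its collar in the fork, its tip 15 mm above the table.
- stylus_tip (a point): The working tip of the stylus.
- stylus_grip (a point): Point on the stylus axis in the middle of the handle, 90 mm from the tip.
- board: Bystander: green circuit board module, 70 x 150 x 26 mm, lying flat. Origin at the centre of its underside.
- reel: Bystander: grey wire reel, 60 mm in diameter, 50 mm tall, standing on its flange.
- driver: Bystander: screwdriver with a black handle, 160 mm long, lying on the table.
Things that resemble listed ones, but are neither listed nor needed, are in the scene too. What is shaped like the stylus but orange or purple is not meant. What is shaped like the capacitor_a but purple is not meant.

How it is judged (in metres and radians):
On the way, in this order (a step that is already met when the one before it is completed fails the run):
1. both capacitors stand in single file in the lane, against the stop and each other (x of capacitor_a in the frame of lane_stop between -0.084 and -0.015 m and y of capacitor_a in the frame of lane_stop between -0.006 and 0.006 m and z of capacitor_a in the frame of lane_stop between -0.004 and 0.004 m and angle between each of capacitor_a, capacitor_b's own z axis and vertical below 0.1 rad and x of capacitor_b in the frame of lane_stop between -0.084 and -0.015 m and y of capacitor_b in the frame of lane_stop between -0.006 and 0.006 m and z of capacitor_b in the frame of lane_stop between -0.004 and 0.004 m), for 0.2 s.
2. with the capacitors still in the lane, the button in the round recess is held fully down by the stylus (all of step 1 and value of joint zero_button above 0.004 m and contact force between stylus and zero_button above 0.5 N), for 0.5 s.
At the end, for the whole second after the job is handed in: Both capacitors upright on the deck in the lane, within 6 mm of its centreline, the hinder centre at most 84 mm from the stop; the stylus upright (0.15 rad), its collar resting on the fork (5 mm), its axis in the slot (8 mm across, -22 to +20 mm along); both buttons up; all at rest (all of step 1 and x of stylus in the frame of fork_seat between -0.022 and 0.02 m and y of stylus in the frame of fork_seat between -0.008 and 0.008 m and z of stylus in the frame of fork_seat between -0.06 and -0.05 m and angle between stylus's own z axis and vertical below 0.15 rad and linear speed of each of capacitor_a, capacitor_b, stylus below 0.01 m/s and value of joint each of zero_button, mode_button below 0.0015 m); the robot touches nothing.
It fails at once if a capacitor is tipped (more than 0.4 rad) (angle between any of capacitor_a, capacitor_b's own z axis and vertical above 0.4 rad).
It fails at once if a capacitor is lifted more than 12 mm off the deck (z of any of capacitor_a, capacitor_b in the frame of lane_stop above 0.012 m).
It fails at once if the button in the square recess is pressed (more than 2 mm) (value of joint mode_button above 0.002 m).
It fails at once if the fingers touch the button in the round recess (contact force between the fingers and zero_button above 0.5 N).
It fails at once if the board, the reel or the screwdriver is moved more than 20 mm (distance of any of board, reel, driver from where it was at the start of the episode above 0.02 m).
It also fails if it takes over 72 s, if anything falls off the work surface, if the arm or the gripper's body presses on something with over 40 N, if the wrist force passes 120 N, or if a joint passes its speed limit or range.

## Working session

There is one attempt and no reset: what is moved stays moved. The work goes in short steps, Python scripts to look and compute and a shell command to move; the robot and the scene stay as the last step left them, time stands still between calls to the robot, and variables do not carry over. Pictures are saved under pics/ and viewed, at most 10 in all, crops included, and the job is handed in when it is done.

```bash
mkdir -p pics; ls; python3 - <<'E'
from rig import monitor, get_image, get_calibration, ctrl
import cv2,numpy as np
for n in("top","side"):
    im=get_image(n); cv2.imwrite(f"pics/{n}0.png",im[:,:,::-1]); c=get_calibration(n); print(n,np.round(c["intrinsics"],1).tolist(),np.round(c["pose"],3).tolist())
print(np.round(get_calibration("wrist")["hand_eye"],3).tolist())
s=monitor.sense(); print(s["t"],np.round(s["ee_rot"],3).tolist(),s["ee_pos"],s["contact_force"],ctrl.grip_depth)
E
```

```text
pics
top [[456.8, 0.0, 316.5], [0.0, 456.8, 238.2], [0.0, 0.0, 1.0]] [[-0.002, -0.998, 0.065, 528.119], [-1.0, 0.001, -0.019, -3.589], [0.019, -0.065, -0.998, 1054.507], [0.0, 0.0, 0.0, 1.0]]
side [[555.2, 0.0, 320.7], [0.0, 555.2, 237.3], [0.0, 0.0, 1.0]] [[0.778, -0.482, 0.402, 109.425], [-0.628, -0.589, 0.509, -623.318], [-0.008, -0.649, -0.761, 1012.062], [0.0, 0.0, 0.0, 1.0]]
[[0.001, -0.963, -0.27, 73.023], [1.0, 0.001, 0.0, -0.691], [-0.0, -0.27, 0.963, -157.564], [0.0, 0.0, 0.0, 1.0]]
0.1 [[-0.941, 0.337, -0.0], [0.337, 0.941, -0.001], [-0.0, -0.001, -1.0]] [210.55204554 587.98746077 226.0428025 ] [ 1.14913431 -0.84338779 -0.48967921] 18.8
```

View pics/top0.png

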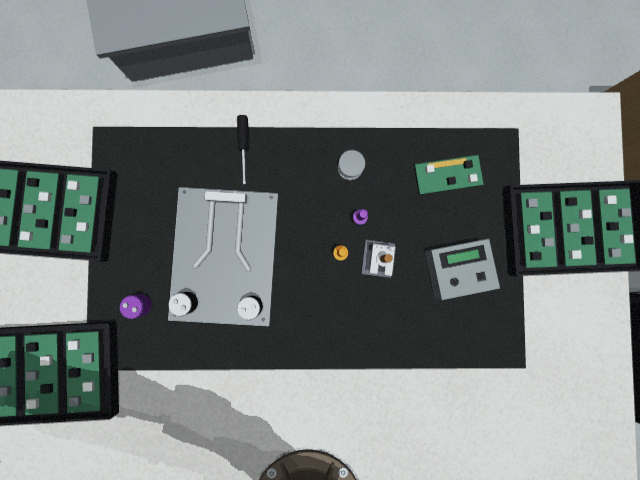

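View pics/side0.png

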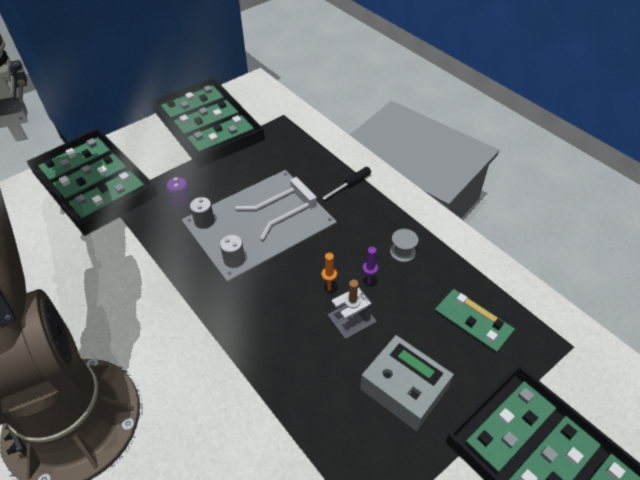

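The top view shows white-topped capacitors at (180,303) and (249,307) and the rails and stop at (225,195). It also shows the brown stylus at (386,258), the round recess at (454,282) and the square one at (481,276). The side view agrees; the orange and purple pieces are decoys.

```bash
cat > h.py <<'E'
from rig import monitor, get_image, get_calibration, ctrl
import cv2,numpy as np
def cam(n,s=None):
    c=get_calibration(n)
    if n!="wrist": return c["intrinsics"],np.array(c["pose"])
    T=np.eye(4);T[:3,:3]=s["ee_rot"];T[:3,3]=s["ee_pos"]
    return np.array(c["intrinsics"]),T@np.array(c["hand_eye"])
def ray(K,P,uv,z):
    d=P[:3,:3]@np.linalg.solve(K,[*uv,1.]);o=P[:3,3]
    return o+d*(z-o[2])/d[2]
def proj(K,P,X):
    p=K@(P[:3,:3].T@(np.array(X)-P[:3,3]));return p[:2]/p[2]
def blobs(m,lo=15):
    n,_,st,ce=cv2.connectedComponentsWithStats(m.astype(np.uint8))
    return [(st[i,4],ce[i],st[i,:4]) for i in range(1,n) if st[i,4]>=lo]
def rows(tgt,yaw=None):
    """target TCP -> tool shift cm, tool turn deg (yaw of tool y from world y, ccw)"""
    s=monitor.sense();R=np.array(s["ee_rot"])
    d=R.T@(np.array(tgt)-s["ee_pos"])/10
    cur=np.degrees(np.arctan2(-R[0,1],R[1,1]))
    print("t",round(s["t"],2),"shift cm",np.round(d,2),"turn",None if yaw is None else round(cur-yaw,2))
E
python3 - <<'E'
from h import *
K,P=cam("top"); im=cv2.imread("pics/top0.png"); hsv=cv2.cvtColor(im,cv2.COLOR_BGR2HSV);g=cv2.cvtColor(im,cv2.COLOR_BGR2GRAY)
roi=np.zeros_like(g);roi[170:340,160:290]=1
m=(g>80)*roi
c=max(cv2.findContours(m.astype(np.uint8),0,2)[0],key=cv2.contourArea)
r=cv2.minAreaRect(c);W=np.array([ray(K,P,p,8) for p in cv2.boxPoints(r)]);print("deck",np.round(W,1).tolist())
print("size",[np.linalg.norm(W[i]-W[i-1]).round(1) for i in (1,2)])
ce=W.mean(0);e=max([W[1]-W[0],W[2]-W[1]],key=np.linalg.norm);e=e*np.sign(e[0])/np.linalg.norm(e);yaw=np.degrees(np.arctan2(e[1],e[0]))
o=ce+e*122.5;print("yaw",yaw,"stop",o)
n=np.array([-e[1],e[0],0])
hi=(g>190)&(roi>0)
for a,q,b in blobs(hi,40):
    if b[2]<26 and b[3]<35:
        p=ray(K,P,q,68);print("cap?",a,q.round(1),b,p.round(1),"feeder",((p-o)@e).round(1),((p-o)@n).round(1))
    else: print("oth",a,q.round(1),b,[ray(K,P,q,42).round(1)])
br=(hsv[...,0]>5)&(hsv[...,0]<20)&(hsv[...,1]>80);br[:,:360]=0;br[:,410:]=0
for a,q,b in blobs(br,15): print("stylus",a,q.round(1),b,hsv[int(q[1]),int(q[0])],ray(K,P,q,135).round(1))
cr=np.zeros_like(g);cr[230:305,420:505]=1
for a,q,b in blobs((g<70)&(cr>0)&(np.arange(480)[:,None]>262),20): print("dark",a,q.round(1),b,ray(K,P,q,60).round(1))
v=im[150:340,150:520];cv2.imwrite("pics/crop.png",cv2.resize(v,(796,408),interpolation=2))
E
```

```text
deck [[411.3, 314.7, 8.0], [717.0, 300.2, 8.0], [701.5, 66.0, 8.0], [395.2, 85.1, 8.0]]
size [np.float64(306.0), np.float64(234.7)]
yaw -2.7207885532629463 stop [678.59776213 185.7137236    8.        ]
oth 319 [224.6 196.3] [205 192  40  10] [array([687.6, 181.9,  42. ])]
oth 106 [206.6 236.5] [194 202  19  65] [array([597.8, 220.6,  42. ])]
oth 102 [240. 238.] [237 204  12  66] [array([594.4, 146.8,  42. ])]
cap? 353 [179.1 304.4] [169 294  22  22] [451.  271.3  68. ] feeder -231.4 74.7
cap? 352 [247.9 308.2] [237 298  22  22] [442.4 124.7  68. ] feeder -233.1 -72.1
stylus 77 [386.  257.9] [380 254  13   8] [ 15 143 166] [ 547.9 -161.1  135. ]
dark 1636 [458.  289.4] [420 263  85  42] [ 480.9 -330.4   60. ]
dark 65 [450.4 264.3] [441 263  25   5] [ 535.4 -314.7   60. ]
dark 60 [480.7 276. ] [477 272   9   9] [ 509.9 -380.8   60. ]
dark 42 [453.9 281.6] [450 278   8   8] [ 497.8 -321.7   60. ]
```

View pics/crop.png

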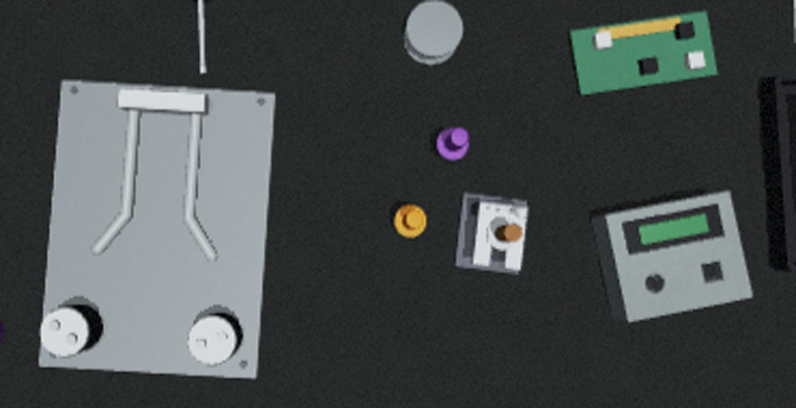

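The crop confirms the layout: the lane is tilted slightly and the fork opens downwards in the image. The capacitor overlaps the deck outline, so I'll refine the lane axis from the rails and edges.

```bash
python3 - <<'E'
from h import *
K,P=cam("top"); im=cv2.imread("pics/top0.png"); g=cv2.cvtColor(im,cv2.COLOR_BGR2GRAY).astype(float)
def edge(r0,r1,c0,c1,z,thr,mode):
    pts=[]
    for v in range(r0,r1):
        row=g[v,c0:c1]
        if mode=="c":
            w=np.clip(row-thr,0,None);u=c0+(w*np.arange(len(w))).sum()/w.sum()
        else:
            i=np.where(np.diff((row>thr).astype(int))!=0)[0];i=i[0 if mode=="l" else -1];u=c0+i+(thr-row[i])/(row[i+1]-row[i])
        pts.append(ray(K,P,(u,v),z)[:2])
    pts=np.array(pts);k,b=np.polyfit(pts[:,0],pts[:,1],1);res=np.std(pts[:,1]-k*pts[:,0]-b)
    print(mode,"yaw",np.degrees(np.arctan(k)).round(2),"y@600",round(k*600+b,1),"res",res.round(2));return k,b
edge(200,280,165,195,8,85,"l");edge(205,310,255,290,8,85,"r")
edge(206,242,200,222,20,175,"c");edge(206,242,230,250,20,175,"c")
# stop front edge (row scan per column), top at z=42
pts=[]
for u in range(209,242):
    col=g[190:215,u];i=np.where(np.diff((col>195).astype(int))==-1)[0]
    if len(i): pts.append(ray(K,P,(u,190+i[0]+.5),42)[:2])
pts=np.array(pts);print("stop front x med",np.median(pts[:,0]).round(1),"y",pts[:,1].mean().round(1))
for r in ((180,190),(320,330)):
  for u in (200,230,255):
    col=g[r[0]-2:r[1],u];d=np.argmax(abs(np.diff(col)));print(u,ray(K,P,(u,r[0]-2+d+.5),8).round(1)[:2],end=' ')
# stand: tines white
s=(g>200);s[:,:360]=0;s[:,400:]=0;s[:235]=0;s[285:]=0
for a,q,b in blobs(s,10): print("tine",a,q.round(1),b,ray(K,P,q,70).round(1))
cs=cv2.findContours(s.astype(np.uint8),0,2)[0];r=cv2.minAreaRect(np.vstack(cs));print(r,[ray(K,P,p,70).round(1)[:2].tolist() for p in cv2.boxPoints(r)])
E
```

```text
l yaw -3.51 y@600 302.2 res 0.3
r yaw -3.52 y@600 72.2 res 0.28
c yaw -3.56 y@600 220.6 res 0.15
c yaw -3.43 y@600 154.4 res 0.16
stop front x med 678.1 y 180.9
200 [710.9 244.8] 230 [725.  176.1] 255 [725.1 118.6] 200 [405.5 240.3] 230 [403.  172.7] 255 [398.3 116.3] tine 345 [381.  259.6] [370 245  24  30] [ 545.7 -161.2   70. ]
((382.0926818847656, 259.5299072265625), (21.396501541137695, 28.159324645996094), 6.581944942474365) [[518.5, -136.8], [578.8, -144.4], [573.5, -190.5], [513.1, -182.7]]
```

```bash
python3 - <<'E'
from h import *
rows([451,271.3,110],-3.5); print(monitor.sense()["q"])
E
```

```text
t 0.1 shift cm [-33.31 -21.69  11.64] turn -16.2
[-76.1809909   24.93105504   1.43040102  90.18326238  -0.6646489
  64.97305442  -4.30258777]
```

```bash
python3 -m inch '[[[-33.3,-21.7,4],-16.2],[[-33.3,-21.7,4],-16.2],[[-33.3,-21.7,4],-16.2],[[-33.3,-21.7,4],-16.2],[[-33.3,-21.7,4],-16.2],[[-33.3,-21.7,4],-16.2],[[-33.3,-21.7,4],-16.2],[[-33.3,-21.7,4],-16.2],[[-33.3,-21.7,8],-16.2],[[-33.3,-21.7,11.6],-16.2],[[-33.3,-21.7,11.6],-16.2],[[-33.3,-21.7,11.6],-16.2],[[-33.3,-21.7,11.6],-16.2],[[-33.3,-21.7,11.6],-16.2]]' 9.18 6
python3 - <<'E'
from h import *
rows([451,271.3,28],-3.5)
s=monitor.sense();im=get_image("wrist");cv2.imwrite("pics/w1.png",im[:,:,::-1]);K,P=cam("wrist",s)
print("expected cap top px",proj(K,P,[451,271.3,68]),"stop",proj(K,P,[678,182.6,42]))
g=cv2.cvtColor(im,cv2.COLOR_RGB2GRAY)
for a,q,b in blobs(g>190,600): print(a,q.round(1),b,ray(K,P,q,68).round(1))
E
```

```text
t: 1.27
ee_pos: [450.9, 273.5, 111.8]
ee_rot: [[-0.998, 0.06, 0.0], [0.06, 0.998, 0.001], [-0.0, 0.001, -1.0]]
contact_force: [0.7, 1.2, 0.3]
grip_width: 1.0
finger_force: 0.0
t 1.27 shift cm [-0.02 -0.23  8.38] turn 0.07
expected cap top px [314.26394513 268.48208329] stop [232.05462266 499.91200805]
9840 [351.1  15.8] [199   0 321  42] [311.  299.4  68. ]
1038 [13.1 38.4] [ 0  5 40 52] [310.9 118.4  68. ]
5206 [614.8 231.9] [581 175  59 114] [438.  459.7  68. ]
2684 [ 85.4 261. ] [ 50 235  74  49] [437.2 126.   68. ]
```

View pics/w1.png

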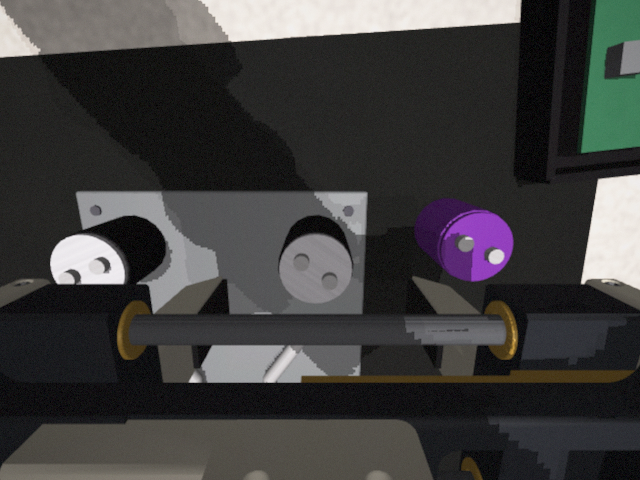

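The wrist view shows capacitor 1's top at (316,268), against (314,268) expected, between the open fingers. The purple decoy, centred at (477,246), clears the finger. Descending and gripping.

```bash
python3 -m inch '[[[0,-0.2,3],0],[[0,-0.2,6],0],[[0,-0.2,8.4],0],[[0,-0.2,8.4],0],[[0,-0.2,8.4],0],[[0,-0.2,8.4],0]]' 9.18 6; python3 -m inch '[[[0,0,0],0],[[0,0,0],0],[[0,0,0],0],[[0,0,0],0],[[0,0,0],0],[[0,0,0],0],[[0,0,0],0],[[0,0,0],0]]' 4.5 6
python3 - <<'E'
from h import *
o=np.array([678,182.6,0]);e=np.array([.9981,-.0611,0]);n=np.array([.0611,.9981,0])
s=monitor.sense();p=s["ee_pos"];print("feeder",(p-o)@e,(p-o)@n)
for x,y in((-160,0),(-110,0),(-25,0)): rows(o+e*x+n*y+[0,0,28],-3.5)
E
```

```text
t: 1.82
ee_pos: [451.6, 271.4, 28.6]
ee_rot: [[-0.998, 0.06, 0.002], [0.06, 0.998, 0.002], [-0.002, 0.002, -1.0]]
contact_force: [0.2, 0.1, 0.0]
grip_width: 0.998
finger_force: 0.0
t: 2.48
ee_pos: [451.0, 270.1, 26.9]
ee_rot: [[-0.998, 0.061, 0.0], [0.061, 0.998, 0.0], [-0.0, 0.0, -1.0]]
contact_force: [0.4, 1.0, 1.0]
grip_width: 0.545
finger_force: 6.0
feeder -231.88246761673642 73.48454527064246
t 2.48 shift cm [-7.19 -7.35 -0.12] turn 0.0
t 2.48 shift cm [-12.19  -7.35  -0.11] turn 0.0
t 2.48 shift cm [-20.69  -7.35  -0.11] turn 0.0
```

```bash
python3 -m inch '[[[-0.5,-0.5,0],0],[[-1.5,-1.5,0],0],[[-2.6,-2.6,0],0],[[-3.7,-3.8,0],0],[[-4.8,-4.9,0],0],[[-5.9,-6.0,0],0],[[-6.7,-6.9,0],0],[[-7.2,-7.35,0],0],[[-7.2,-7.35,0],0],[[-7.2,-7.35,0],0]]'
python3 - <<'E'
from h import *
o=np.array([678,182.6,0]);e=np.array([.9981,-.0611,0]);n=np.array([.0611,.9981,0])
for x,y in((-110,0),(-25,0)): rows(o+e*x+n*y+[0,0,28],-3.5)
s=monitor.sense();print(s["contact_force"]);im=get_image("wrist");cv2.imwrite("pics/w2.png",im[:,:,::-1])
im=get_image("top");cv2.imwrite("pics/t2.png",cv2.resize(im[150:340,150:300,::-1],None,fx=3,fy=3))
K,P=cam("wrist",s);print(proj(K,P,o+e*-160+[0,0,68]),proj(K,P,o+e*-110+[0,33,22]),proj(K,P,o+e*-110+[0,-33,22]))
E
```

```text
t: 3.32
ee_pos: [519.0, 191.2, 26.8]
ee_rot: [[-0.998, 0.062, 0.001], [0.062, 0.998, -0.001], [-0.001, -0.001, -1.0]]
contact_force: [1.5, -2.0, 4.4]
grip_width: 0.545
finger_force: 6.0
t 3.32 shift cm [-4.92  0.12 -0.11] turn -0.08
t 3.32 shift cm [-13.42   0.13  -0.1 ] turn -0.08
[ 1.53324886 -2.02673731  4.36330471]
[321.00966686 339.9782277 ] [377.94379076 369.99632835] [262.17867428 376.09050671]
```

View pics/w2.png

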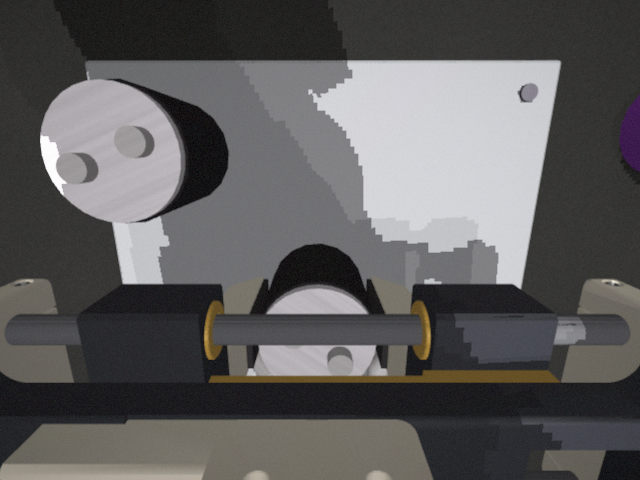

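The capacitor sits upright between the pads (top at (318,330)), and the second is seen at (112,150). I'll slide on into the lane.

```bash
python3 -m inch '[[[-0.5,0.05,0],0],[[-1.5,0.05,0],0],[[-2.6,0.05,0],0],[[-3.7,0.05,0],0],[[-4.8,0.05,0],0],[[-6,0.05,0],0],[[-7.2,0.05,0],0],[[-8.4,0.05,0],0],[[-9.6,0.05,0],0],[[-10.6,0.05,0],0],[[-11.5,0.05,0],0],[[-12.2,0.05,0],0],[[-12.8,0.05,0],0],[[-13.2,0.05,0],0],[[-13.4,0.05,0],0],[[-13.4,0.05,0],0]]'
python3 - <<'E'
from h import *
o=np.array([678,182.6,0]);e=np.array([.9981,-.0611,0]);n=np.array([.0611,.9981,0])
p=monitor.sense()["ee_pos"];print((p-o)@e,(p-o)@n)
E
```

```text
t: 4.75
ee_pos: [650.8, 186.1, 26.4]
ee_rot: [[-0.998, 0.059, -0.002], [0.059, 0.998, 0.001], [0.002, 0.001, -1.0]]
contact_force: [-3.2, 0.5, 3.6]
grip_width: 0.544
finger_force: 6.0
-27.403481711783908 1.8185201836879576
```

```bash
python3 -m inch '[[[-0.2,-0.1,0],0],[[-0.4,-0.1,0],0],[[-0.4,-0.1,0],0],[[-0.4,-0.1,0],0]]'
```

```text
t: 5.08
ee_pos: [654.6, 184.5, 26.2]
ee_rot: [[-0.998, 0.06, -0.002], [0.06, 0.998, 0.001], [0.002, 0.001, -1.0]]
contact_force: [-5.3, 2.0, 2.1]
grip_width: 0.544
finger_force: 6.0
```

```bash
python3 -m inch '[[[-0.2,0,0],0],[[-0.4,0,0],0],[[-0.4,0,0],0],[[-0.4,0,0],0]]'
```

```text
t: 5.42
ee_pos: [657.6, 184.1, 25.7]
ee_rot: [[-0.998, 0.06, -0.004], [0.06, 0.998, 0.0], [0.004, 0.0, -1.0]]
contact_force: [-5.7, 1.8, 2.5]
grip_width: 0.54
finger_force: 6.0
```

```bash
python3 -m inch '[[[0.2,0,0],0],[[0.3,0,0],0],[[0.3,0,0],0],[[0.3,0,0],0],[[0.3,0,0],0],[[0.3,0,-3],0],[[0.3,0,-6.5],0],[[0.3,0,-8.5],0],[[0.3,0,-8.5],0]]' 8 6
python3 - <<'E'
from h import *
o=np.array([678,182.6,0]);e=np.array([.9981,-.0611,0]);n=np.array([.0611,.9981,0])
s=monitor.sense();im=get_image("wrist");cv2.imwrite("pics/w3.png",im[:,:,::-1]);K,P=cam("wrist",s)
print("stopped cap expected",proj(K,P,o+e*-25+[0,0,68]),"stop edge ends",proj(K,P,o+n*45+[0,0,42]),proj(K,P,o-n*45+[0,0,42]))
rows([442.4,124.7,110],-3.5)
E
```

```text
t: 6.17
ee_pos: [660.3, 183.8, 117.3]
ee_rot: [[-0.998, 0.062, 0.008], [0.062, 0.998, 0.003], [-0.008, 0.003, -1.0]]
contact_force: [0.8, 0.6, 0.6]
grip_width: 0.869
finger_force: 0.0
stopped cap expected [317.3419954  254.21667709] stop edge ends [377.37495102 275.20382435] [256.92183801 275.31586406]
t 6.22 shift cm [21.27 -7.2   0.35] turn -0.02
```

View pics/w3.png

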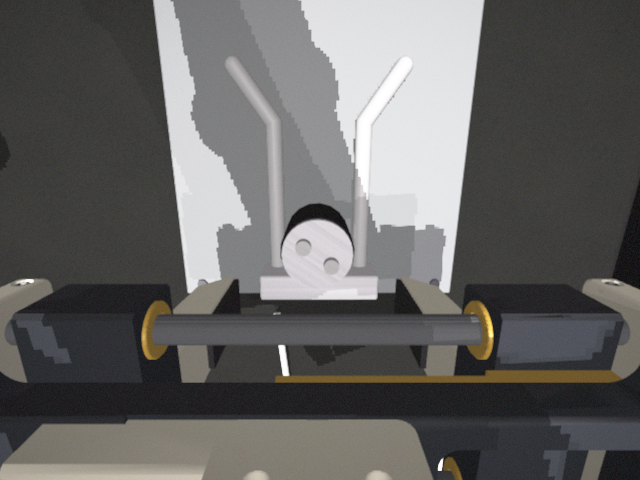

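The capacitor's top is at (317,253), touching the stop at (319,288) as predicted. Now the second.

```bash
python3 -m inch '[[[21.2,-7.2,0],0],[[21.2,-7.2,0],0],[[21.2,-7.2,0],0],[[21.2,-7.2,0],0],[[21.2,-7.2,0],0],[[21.2,-7.2,0],0],[[21.2,-7.2,4],0],[[21.2,-7.2,8.4],0],[[21.2,-7.2,8.6],0],[[21.2,-7.2,8.6],0],[[21.2,-7.2,8.6],0]]' 9.18 6; python3 -m inch '[[[0,0,0],0],[[0,0,0],0],[[0,0,0],0],[[0,0,0],0],[[0,0,0],0],[[0,0,0],0],[[0,0,0],0],[[0,0,0],0]]' 4.5 6
python3 - <<'E'
from h import *
o=np.array([678,182.6,0]);e=np.array([.9981,-.0611,0]);n=np.array([.0611,.9981,0])
for x,y in((-160,0),(-75,0)): rows(o+e*x+n*y+[0,0,27],-3.5)
E
```

```text
t: 7.13
ee_pos: [441.0, 124.1, 26.2]
ee_rot: [[-0.998, 0.061, -0.001], [0.061, 0.998, -0.001], [0.001, -0.001, -1.0]]
contact_force: [0.3, 0.6, 0.6]
grip_width: 1.003
finger_force: 0.0
t: 7.8
ee_pos: [441.2, 124.4, 25.9]
ee_rot: [[-0.998, 0.061, 0.0], [0.061, 0.998, 0.0], [-0.0, 0.0, -1.0]]
contact_force: [-1.3, 0.2, 5.2]
grip_width: 0.54
finger_force: 6.0
t 7.8 shift cm [-7.28  7.25 -0.1 ] turn 0.0
t 7.8 shift cm [-15.78   7.25  -0.1 ] turn 0.0
```

```bash
python3 -m inch '[[[-0.5,0.5,-0.05],0],[[-1.5,1.5,-0.05],0],[[-2.6,2.6,-0.05],0],[[-3.7,3.7,-0.05],0],[[-4.8,4.8,-0.05],0],[[-5.9,5.9,-0.05],0],[[-6.8,6.8,-0.05],0],[[-7.3,7.2,-0.05],0],[[-7.3,7.2,-0.05],0],[[-7.3,7.2,-0.05],0],[[-7.3,7.2,-0.05],0]]'
python3 - <<'E'
from h import *
o=np.array([678,182.6,0]);e=np.array([.9981,-.0611,0])
rows(o+e*-75+[0,0,27],-3.5)
E
```

```text
t: 8.72
ee_pos: [517.6, 191.0, 26.0]
ee_rot: [[-0.998, 0.061, -0.001], [0.061, 0.998, -0.001], [0.001, -0.001, -1.0]]
contact_force: [0.6, -0.1, -1.7]
grip_width: 0.549
finger_force: 6.0
t 8.72 shift cm [-8.56  0.15 -0.1 ] turn -0.02
```

```bash
python3 -m inch '[[[-0.5,0.1,0],0],[[-1.5,0.1,0],0],[[-2.6,0.1,0],0],[[-3.7,0.1,0],0],[[-4.8,0.1,0],0],[[-5.9,0.1,0],0],[[-6.9,0.1,0],0],[[-7.6,0.1,0],0],[[-8.2,0.1,0],0],[[-8.6,0.1,0],0],[[-8.9,0.1,0],0],[[-9.1,0.1,0],0],[[-9.1,0.1,0],0],[[-9.1,0.1,0],0]]'
```

```text
t: 9.88
ee_pos: [606.6, 186.9, 25.4]
ee_rot: [[-0.998, 0.06, -0.005], [0.06, 0.998, -0.001], [0.005, -0.001, -1.0]]
contact_force: [-5.5, -0.9, -1.8]
grip_width: 0.539
finger_force: 6.0
```

```bash
python3 -m inch '[[[0.2,0,0],0],[[0.3,0,0],0],[[0.3,0,0],0],[[0.3,0,0],0],[[0.3,0,0],0],[[0.3,0,-3],0],[[0.3,0,-6.5],0],[[0.3,0,-10.5],0],[[0.3,0,-14],0],[[0.3,0,-14],0],[[0.3,0,-14],0]]' 8 6
python3 - <<'E'
from h import *
o=np.array([678,182.6,0]);e=np.array([.9981,-.0611,0]);n=np.array([.0611,.9981,0])
s=monitor.sense();im=get_image("wrist");cv2.imwrite("pics/w4.png",im[:,:,::-1]);K,P=cam("wrist",s)
print("caps expected",proj(K,P,o+e*-25+[0,0,68]),proj(K,P,o+e*-75+[0,0,68]),s["ee_pos"])
im=get_image("top");cv2.imwrite("pics/t4.png",im[:,:,::-1]);K,P=cam("top");print(proj(K,P,o+e*-75+[0,0,68]),proj(K,P,o+e*-25+[0,0,68]))
E
```

```text
t: 10.8
ee_pos: [607.8, 187.8, 169.0]
ee_rot: [[-0.998, 0.061, 0.005], [0.061, 0.998, 0.002], [-0.005, 0.002, -1.0]]
contact_force: [-0.7, 0.0, -1.1]
grip_width: 0.868
finger_force: 0.0
caps expected [316.21993932 294.88226636] [316.21593698 237.67268036] [607.84260419 187.76966388 168.99665767]
[219.51314971 233.21554419] [221.20751678 210.22352315]
```

View pics/w4.png

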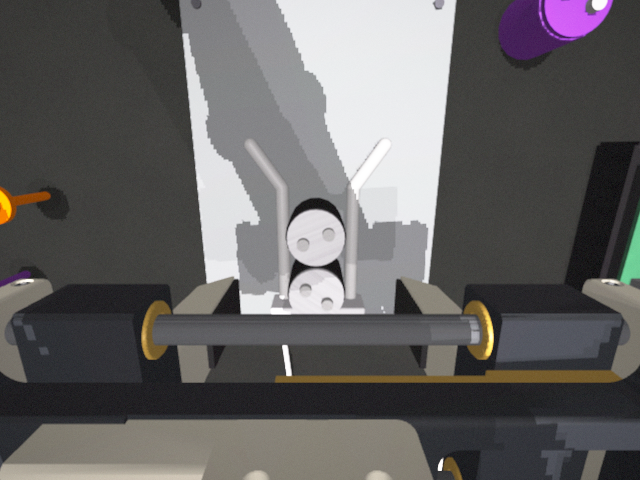

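Both capacitors stand in file against the stop, tops at (316,237) and (316,290), as predicted. Next I'll hover over the stylus.

```bash
python3 - <<'E'
from h import *
rows([545,-165,190],-7)
E
```

```text
t 10.9 shift cm [  3.92 -35.51  -2.42] turn 3.5
```

```bash
python3 -m inch '[[[3.9,-35.5,-2.4],3.5],[[3.9,-35.5,-2.4],3.5],[[3.9,-35.5,-2.4],3.5],[[3.9,-35.5,-2.4],3.5],[[3.9,-35.5,-2.4],3.5],[[3.9,-35.5,-2.4],3.5],[[3.9,-35.5,-2.4],3.5],[[3.9,-35.5,-2.4],3.5],[[3.9,-35.5,-2.4],3.5],[[3.9,-35.5,-2.4],3.5],[[3.9,-35.5,-2.4],3.5],[[3.9,-35.5,-2.4],3.5],[[3.9,-35.5,-2.4],3.5]]' 5 10
python3 - <<'E'
from h import *
s=monitor.sense();im=get_image("wrist");cv2.imwrite("pics/w5.png",im[:,:,::-1]);K,P=cam("wrist",s)
hsv=cv2.cvtColor(im,cv2.COLOR_RGB2HSV)
m=(hsv[...,0]>4)&(hsv[...,0]<22)&(hsv[...,1]>70)
for a,q,b in blobs(m,80): print(a,q.round(1),b,np.median(hsv[m],0),ray(K,P,q,135).round(1))
E
```

```text
t: 11.98
ee_pos: [545.5, -162.7, 189.3]
ee_rot: [[-0.993, 0.12, -0.001], [0.12, 0.993, 0.001], [0.002, 0.001, -1.0]]
contact_force: [0.3, 0.7, 0.8]
grip_width: 0.544
finger_force: 0.0
1820 [425.6 247.4] [399 223  57  52] [ 19. 159. 120.] [543.3 -90.4 135. ]
915 [315.8 257.7] [303 235  26  45] [ 19. 159. 120.] [ 541.8 -163.6  135. ]
701 [211.3 330.2] [203 300  21  60] [ 19. 159. 120.] [ 586.8 -244.   135. ]
704 [422.6 330. ] [411 300  21  60] [ 19. 159. 120.] [604.6 -94.4 135. ]
3360 [404.5 377.4] [208 370 353  13] [ 19. 159. 120.] [ 642.6 -109.2  135. ]
```

View pics/w5.png

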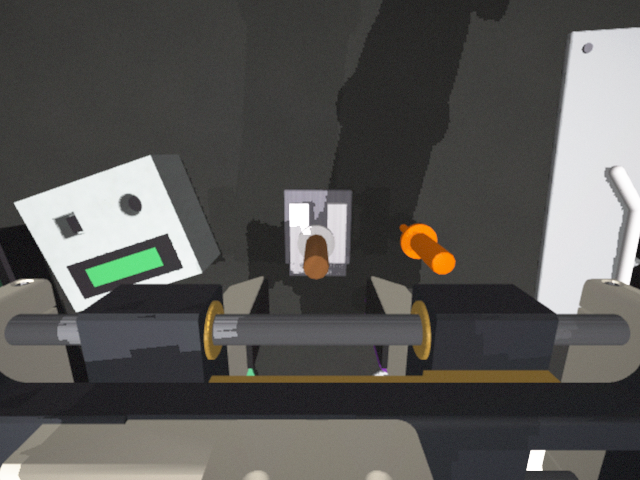

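The stylus handle top is at (316,267), the orange decoy at (443,262), and the round recess at (130,204) beside the square one at (69,225).

```bash
python3 - <<'E'
from h import *
s=monitor.sense();K,P=cam("wrist",s);im=cv2.imread("pics/w5.png");g=cv2.cvtColor(im,cv2.COLOR_BGR2GRAY)
p=ray(K,P,(316,267),135);print("handle",p.round(1));print("px per 18mm",np.linalg.norm(proj(K,P,p+[0,9,0])-proj(K,P,p-[0,9,0])))
for a,q,b in blobs((g<110)[180:260,45:150],60):
  if b[2]<50: q=q+[45,180];print(a,q.round(1),b,ray(K,P,q,60).round(1))
b=g[190:275,280:355]>150
for a,q,bb in blobs(b,50): print("fork",a,(q+[280,190]).round(1),bb,ray(K,P,q+[280,190],70).round(1))
rows([p[0],p[1],86])
E
```

```text
handle [ 548.6 -164.3  135. ]
px per 18mm 26.638359604218248
180 [ 55.2 183.2] [ 0  0 31 11] [ 473.7 -379.3   60. ]
333 [130.1 204.2] [75 14 21 21] [ 498.8 -320.8   60. ]
389 [ 68.4 225.4] [10 35 27 23] [ 510.7 -379.9   60. ]
fork 3107 [314.4 226.5] [ 5  1 62 83] [ 535.2 -164.2   70. ]
t 12.03 shift cm [-0.32 -0.12 10.35] turn None
```

```bash
python3 -m inch '[[[-0.3,-0.1,0],0],[[-0.3,-0.1,3],0],[[-0.3,-0.1,6],0],[[-0.3,-0.1,9],0],[[-0.3,-0.1,10.3],0],[[-0.3,-0.1,10.3],0],[[-0.3,-0.1,10.3],0],[[-0.3,-0.1,10.3],0]]' 5 25; python3 -m inch '[[[0,0,0],0],[[0,0,0],0],[[0,0,0],0],[[0,0,0],0],[[0,0,0],0],[[0,0,0],0],[[0,0,0],0]]' 1 25
```

```text
t: 12.7
ee_pos: [549.5, -165.9, 88.3]
ee_rot: [[-0.993, 0.121, 0.002], [0.121, 0.993, -0.0], [-0.002, -0.0, -1.0]]
contact_force: [0.7, -0.2, 0.5]
grip_width: 0.546
finger_force: 0.0
t: 13.28
ee_pos: [548.5, -166.1, 87.5]
ee_rot: [[-0.993, 0.122, 0.0], [0.122, 0.993, 0.0], [-0.0, 0.0, -1.0]]
contact_force: [-0.3, -0.1, 3.5]
grip_width: 0.196
finger_force: 25.0
```

Gripped: 18 mm opening, as it must be. Lifting.

```bash
python3 -m inch '[[[0,0,-2],0],[[0,0,-4.5],0],[[0,0,-7],0],[[0,0,-8.5],0],[[0,0,-8.5],0],[[0,0,-8.5],0]]'
python3 - <<'E'
from h import *
rows([498.4,-321.0,172.5])
s=monitor.sense();im=get_image("wrist");cv2.imwrite("pics/w6.png",im[:,:,::-1])
im=get_image("side");cv2.imwrite("pics/s6.png",im[:,:,::-1])
E
```

```text
t: 13.78
ee_pos: [548.7, -166.2, 172.7]
ee_rot: [[-0.993, 0.122, 0.001], [0.122, 0.993, -0.0], [-0.001, -0.0, -1.0]]
contact_force: [-0.3, 0.5, -0.9]
grip_width: 0.194
finger_force: 25.0
t 13.78 shift cm [ 3.100e+00 -1.598e+01  1.000e-02] turn None
```

```bash
python3 -m inch '[[[3.1,-16,0],0],[[3.1,-16,0],0],[[3.1,-16,0],0],[[3.1,-16,0],0],[[3.1,-16,0],0],[[3.1,-16,1.5],0],[[3.1,-16,3],0],[[3.1,-16,3],0],[[3.1,-16,3],0],[[3.1,-16,3],0],[[3.1,-16,3],0]]'
python3 - <<'E'
from h import *
rows([498.4,-321.0,142.5])
o=[cv2.resize(get_image(n)[...,::-1],None,fx=1,fy=1) for n in("side","wrist")]
c=cv2.resize(o[0][310:450,340:480],(480,480),interpolation=2);w=cv2.resize(o[1][130:450,150:450],(300,480))
cv2.imwrite("pics/s7.png",np.hstack([c,w]))
K,P=cam("side");p=monitor.sense()["ee_pos"];f=480/140
for X in([498.4,-321,60],[p[0],p[1],p[2]-72.5]): print(((proj(K,P,X)-[340,310])*f).round(0))
E
```

```text
t: 14.8
ee_pos: [498.5, -321.1, 142.8]
ee_rot: [[-0.993, 0.122, 0.001], [0.122, 0.993, -0.0], [-0.001, -0.0, -1.0]]
contact_force: [0.3, -0.3, -0.5]
grip_width: 0.195
finger_force: 25.0
t 14.8 shift cm [0.01 0.01 0.03] turn None
[156. 214.]
[158. 205.]
```

View pics/s7.png

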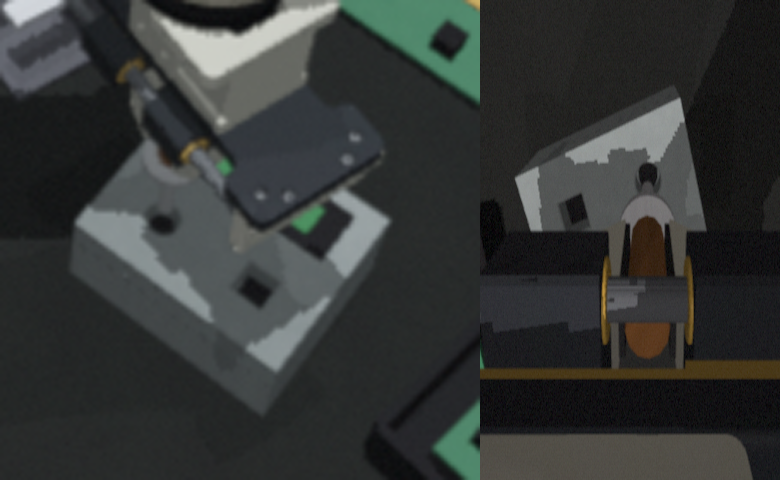

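The stylus tip is over the round recess: the wrist half of the picture shows the shank ending in the round hole at (648,175), with the square one at (574,212).

```bash
python3 -m inch '[[[0,0,0.8],0],[[0,0,1.4],0],[[0,0,1.8],0],[[0,0,2.1],0],[[0,0,2.3],0],[[0,0,2.5],0],[[0,0,2.5],0],[[0,0,2.5],0]]'
```

```text
t: 15.57
ee_pos: [498.0, -321.0, 117.4]
ee_rot: [[-0.993, 0.122, -0.0], [0.122, 0.993, 0.0], [0.0, 0.0, -1.0]]
contact_force: [-2.0, 0.9, 3.4]
grip_width: 0.188
finger_force: 25.0
```

```bash
python3 -m inch '[[[0,0,0.1],0],[[0,0,0.2],0],[[0,0,0.2],0],[[0,0,0.2],0]]'
```

```text
t: 15.9
ee_pos: [498.7, -321.2, 116.7]
ee_rot: [[-0.993, 0.122, 0.002], [0.122, 0.993, -0.0], [-0.002, -0.0, -1.0]]
contact_force: [-3.5, 3.3, 14.4]
grip_width: 0.191
finger_force: 25.0
```

Bottomed at 14 N, well past the 4.5 N the button needs. I'll hold for a second, then withdraw.

```bash
python3 -m inch '[[[0,0,0],0],[[0,0,0],0],[[0,0,0],0],[[0,0,0],0],[[0,0,0],0],[[0,0,0],0],[[0,0,0],0],[[0,0,0],0],[[0,0,0],0],[[0,0,0],0],[[0,0,0],0],[[0,0,0],0]]'
python3 -m inch '[[[0,0,-1],0],[[0,0,-3],0],[[0,0,-5],0],[[0,0,-5.6],0],[[0,0,-5.6],0],[[0,0,-5.6],0]]'
python3 - <<'E'
from h import *
rows([548.5,-166.1,172.5],-7)
E
```

```text
t: 16.9
ee_pos: [498.8, -321.3, 116.7]
ee_rot: [[-0.993, 0.122, 0.002], [0.122, 0.993, -0.0], [-0.002, -0.0, -1.0]]
contact_force: [-3.2, 2.5, 14.5]
grip_width: 0.19
finger_force: 25.0
t: 17.4
ee_pos: [498.1, -321.0, 170.9]
ee_rot: [[-0.993, 0.122, 0.0], [0.122, 0.993, 0.0], [-0.0, 0.0, -1.0]]
contact_force: [-0.0, 1.0, -0.7]
grip_width: 0.192
finger_force: 25.0
t 17.4 shift cm [-3.12 15.99 -0.16] turn 0.0
```

```bash
python3 -m inch '[[[-3,16,-0.2],0],[[-3,16,-0.2],0],[[-3,16,-0.2],0],[[-3,16,-0.2],0],[[-3,16,-0.2],0],[[-3,16,-0.2],0],[[-3,16,-0.2],0],[[-3,16,-0.2],0],[[-3,16,-0.2],0]]'
python3 -m inch '[[[0,0,2],0],[[0,0,4],0],[[0,0,6],0],[[0,0,7.5],0],[[0,0,8],0],[[0,0,8.2],0],[[0,0,8.2],0],[[0,0,8.2],0]]'
```

```text
t: 18.15
ee_pos: [546.7, -167.6, 172.8]
ee_rot: [[-0.992, 0.124, -0.001], [0.124, 0.992, -0.0], [0.001, -0.001, -1.0]]
contact_force: [-0.1, 0.6, -1.8]
grip_width: 0.191
finger_force: 25.0
t: 18.82
ee_pos: [547.7, -166.6, 92.0]
ee_rot: [[-0.992, 0.123, 0.001], [0.123, 0.992, -0.0], [-0.001, -0.0, -1.0]]
contact_force: [0.0, 0.7, 0.2]
grip_width: 0.189
finger_force: 25.0
```

```bash
python3 -m inch '[[[0,0,0.2],0],[[0,0,0.35],0],[[0,0,0.45],0],[[0,0,0.45],0],[[0,0,0.45],0]]'
```

```text
t: 19.23
ee_pos: [547.8, -166.3, 87.4]
ee_rot: [[-0.993, 0.122, 0.001], [0.122, 0.993, -0.0], [-0.001, -0.0, -1.0]]
contact_force: [-1.6, -0.8, 5.2]
grip_width: 0.191
finger_force: 25.0
```

Seated (5 N). Releasing gently and retreating straight up.

```bash
python3 -m inch '[[[0,0,0],0],[[0,0,0],0],[[0,0,0],0],[[0,0,0],0],[[0,0,0],0],[[0,0,-1],0],[[0,0,-4],0],[[0,0,-8],0],[[0,0,-10.3],0],[[0,0,-10.3],0],[[0,0,-10.3],0],[[0,0,-10.3],0]]' 5 10
python3 - <<'E'
from h import *
s=monitor.sense();w=get_image("wrist")[...,::-1];t=get_image("top")[...,::-1];K,P=cam("wrist",s)
cv2.imwrite("pics/f.png",np.hstack([w[150:390,150:450],cv2.resize(t[170:330,160:500],(500,240),interpolation=2)]))
print("handle px",proj(K,P,[548.6,-164.3,135])-[150,150])
E
```

```text
t: 20.23
ee_pos: [547.1, -165.8, 189.8]
ee_rot: [[-0.993, 0.122, -0.0], [0.122, 0.993, 0.0], [0.0, 0.0, -1.0]]
contact_force: [0.0, 0.2, -0.2]
grip_width: 0.545
finger_force: 0.0
handle px [170.24141327 114.37211842]
```

View pics/f.png

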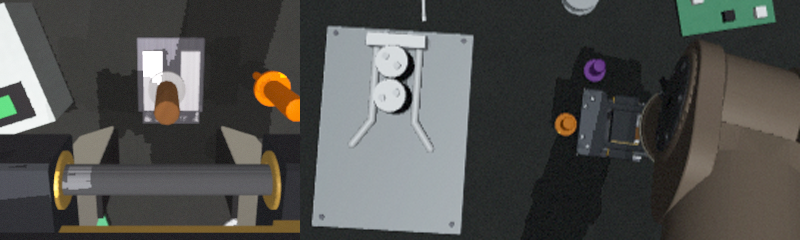

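The stylus hangs upright in its fork (handle top at (168,115), as predicted). Both capacitors stand in the lane, at (393,62) and (391,96), and the gripper is clear.

```bash
python3 -c "
from rig import ctrl
print(ctrl.finish_job())"
```

```text
the job is handed in; nothing more can be done
None
```

The job is handed in at about 20 s of the 72: both capacitors are in file against the stop, the zero button was held down with the stylus (about 14 N) for over a second, and the stylus hangs upright in its fork; the judge returned no verdict.

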